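Refit the filter lid of the workshop dust extractor

TASK

Put the blue filter lid back on the grey dust extractor: hold it tilted, hook its yellow lip all the way under the yellow ledge, then swing the other edge down until the orange catch snaps over it and the lid lies flat and fully home. Work gently and by feel: stop pushing at the first firm resistance (never over 15 N while the lid is tilted, nor over 30 N once it is down), leave the other things on the bench where they are, and let go at the end.

Things in the scene. Friction and masses are not known exactly. Their poses are not given: they have to be found in the camera images.
- lid: Loose blue plastic filter lid, about 0.2 kg, starts flat on the bench, handle up. Origin: centre of its underside; x along its length towards the plain (catch) edge, z up. 150 mm long: blue plate x -63 to +75, 100 wide (y), 6 thick; at its -x end a yellow lip. All mm below are in this or the extractor's frame.
- lip (a point): Middle of the tip of the lid's yellow lip, at lid (-75, 0, 2). The lip is 12 long (lid x -75 to -63), 80 wide, 4 thick, underside level with the plate's.
- handle (a point): Grip point in the lid's black upright handle rib, at lid (10, 0, 26); axes as the lid's. The rib is 14 thick (x), 50 long (y), and stands from z = 6 (plate top) to z = 38.
- extractor: Grey dust extractor fixed to the bench: case 229 x 156 x 64 mm (x -105 to +124), turned up to 23 degrees; origin on the bench under the filter well, -x end towards the robot. On it a grey filter frame (ledge, seat, catch) is clamped, about 92 high. NOT MEASURED: the frame stands up to 12 mm either way along x and up to 4.5 up or down from the mid place given below; find it by feel or sight.
- mid_seat (a point): Point on the well's flat black seat, extractor (-50, 0, 80), with the frame in mid place. The well is 106 wide (y), rims 12 above the seat, and runs in x from the slot's end wall at -78 to the catch-side wall at +74.5: 2.5 longer than the lid. Seat solid across for x -78 to -20, beyond that a border round the paper filter. A seated lid's underside lies on the seat.
- mid_ledge (a point): Lower free edge of the yellow ledge, extractor (-68, 0, 88), with the frame in mid place. The ledge is 4 thick and overhangs the seat from x = -78 to -68: a slot 8 high, 10 deep, open towards +x. The lip reaches the slot's end wall only with the lid tilted less than about 20 degrees (lip end low); at 17 degrees it does. Frame and ledge never move under moderate force.
- catch (a joint): Orange spring catch, 32 wide, in the catch-side wall: travel in m along +x, 0 at rest and when snapped over a seated lid, up to 0.008. Its nose overhangs the well by 5, lower corner 8 above the seat; front a ramp leaning back 22 degrees, top 26 above the seat. Spring 0.3 N/mm, preload 1.5 N: the lid's edge needs 4 to 8 N downwards to pass, twice that at the handle.
- glue: Bystander: white glue bottle with red cap, 54 mm across, 130 high, standing. Origin at the centre of its underside. Leave alone.
- battery: Bystander: black battery pack 75 x 110 x 57 mm. Origin at the centre of its underside. Leave alone.
- clamp: Bystander: dark steel clamp lying flat, about 80 x 165 x 20 mm. Origin near its middle, on the bench. Leave alone.
Mind the look-alikes: they are no part of the job. Of the things that look like the lid, take the one that is farthest to the robot's right at the start.

How it is judged:
By the outcome, as a careful person would: the job done as asked, in the order asked, and still so for the second after the job is handed in, with the robot touching nothing.
It also fails if it takes over 48 s, if anything falls off the work surface, if the arm or the gripper's body presses on something with over 40 N, if the wrist force passes 120 N, or if a joint passes its speed limit or range.

ROBOT

A 6-joint arm with a two-finger parallel gripper is mounted at the origin on the work surface. World frame = base frame: x ahead of the robot, y to its left, z up, the work surface at z = 0. Lengths are in m, angles in rad, forces in N, time in s.
With the tool pointing down it reaches from about 0.3 to 0.775 m from the base axis. Payload 14.6 kg.
Tool frame: the origin (TCP) lies between the finger pads; the fingertips stand ctrl.tip_extent ahead of it and the grasp point (between the pads) lies 3 mm ahead of it (ctrl.tip_extent is the distance from the TCP to the fingertips, in m); z points along the fingers, y is the line along which they close (so a half turn about z gives the same grasp; the last joint's range is limited). The gripper opens to 94 mm and grips with 3 to 60 N. Pads are 16 mm wide; open, the fingers measure 119 mm over their backs; the gripper's body (75 mm by 177 mm) begins 78 mm behind the grasp point.
Start: joints at [-1.344, 0.3, 1.521, -0, 1.321, -0.067], TCP at [0.159, -0.526, 0.227] pointing down, gripper open.
Joint ranges: [-3.03, 3.03], [-0.79, 2.21], [0.23, 2.52], [-1.04, 4.18], [0, 3.07], [-2.55, 2.55]. Speed limits (rad/s): [2.22, 2.22, 2.57, 3.14, 3.14, 3.14].

INTERFACE

Orientations are given as [roll, pitch, yaw] about the fixed x, y, z axes, in that order (R = Rz(yaw) Ry(pitch) Rx(roll)).
In Python, from station import ctrl, eyes gives the robot as it stands. The module is installed in compiled form; this text tells all that it offers.
- The arm moves only by the shell command python3 -m crank 'ROWS' [OPENING] [FORCE]. ROWS is a JSON list of rows, 1 to 10 of them, each an object with the fields sx, sy, sz (the shift in shares of the most that a row can go, 1 being 50 mm), wx, wy, wz (a rotation vector in a scale on which 1.0 is 4 rad); a field left out counts as zero; each row shifts and turns the commanded pose from where the row before left it, along the tool's axes as they then stand; what a row does not reach is not made up. A row lasts 1/10 s, in which the tool goes at most 0.05 m and 0.15 rad, less where a joint would pass 70% of its speed; a pose out of reach is approached as far as the arm can. OPENING is the finger opening in m, set as the command begins (- or left out keeps the last). The fingers move at their own pace and stop on an object; FORCE is the grip in N (left out, the last holds). Time passes only in rows, so rows that do not move let the fingers close. It prints the time, the measured TCP pose, the force, the opening and the grip force at its end. No shift or turn number may pass 1 either way. Input that does not fit is refused with a message, and nothing moves.
- ctrl.get_obs(): the state, without advancing time (a new reading comes with each control period).
- eyes.camera(name): name is "scene" or "top"; returns a dict with "pixels" (420x560x3 uint8, blue, green, red), "fx", "fy", "cx", "cy" (pixels), "k1" (the pictures are not rectified: a ray, as slopes to the right and down, at radius r is drawn at 1 + k1 r^2 times it, then the intrinsics apply), "extrinsics" (4x4, takes a point from camera to world coordinates). Camera axes: x right, y up, looking along -z (the intrinsics and any distortion apply to the point x, -y, -z); pixel columns grow to the right and rows downward; lengths in m; the calibration is good to about 2 mm. A picture is of the moment at which its call begins. There is no depth.
- ctrl.hand_in(): hands the job in; it is judged then, once.
The state is a dict: "time_s": time; "qpos": joint angles; "joint_vel": joint speeds; "tau": joint torques, N m; "ee_pos": TCP position; "eef_rot": TCP orientation; "force": force on the tool from outside, world axes, zero at the start; "moment": the same for the moment, N m; "grip_width": finger opening in m; "grip_force": force on a finger pad.
Only numpy, scipy, OpenCV 4.12 (cv2) and the standard library are available. Lean on these libraries where they do the work, as an engineer would, in place of code of your own. Each camera call takes 0.05 s, during which the arm holds its last target. There are 200 camera calls.

## Working session

There is one attempt and no reset: what is moved stays moved. The work goes in short steps, Python scripts to look and compute and a shell command to move; the robot and the scene stay as the last step left them, time stands still between calls to the robot, and variables do not carry over. Pictures are saved under pics/ and viewed, at most 10 in all, crops included, and the job is handed in when it is done.

```bash
mkdir -p pics; cat > h.py <<'E'
import numpy as np, cv2
from station import ctrl, eyes
from scipy.spatial.transform import Rotation as R
def snap(n):
    c=eyes.camera(n); return c
def ray(c,u,v):
    K=np.array([[c['fx'],0,c['cx']],[0,c['fy'],c['cy']],[0,0,1.]])
    p=np.array([(u-c['cx'])/c['fx'],(v-c['cy'])/c['fy']]); q=p.copy()
    for _ in range(30): q=p/(1+c['k1']*(q@q))
    E=np.array(c['extrinsics']); return E[:3,3],E[:3,:3]@np.array([q[0],-q[1],-1])
def onz(c,u,v,z):
    o,d=ray(c,u,v); return o+d*(z-o[2])/d[2]
def proj(c,P):
    E=np.array(c['extrinsics']); p=E[:3,:3].T@(np.array(P)-E[:3,3]); s=np.array([p[0],-p[1]])/-p[2]
    s=s*(1+c['k1']*(s@s)); return np.array([c['fx']*s[0]+c['cx'],c['fy']*s[1]+c['cy']])
def two(c1,a,c2,b):
    o1,d1=ray(c1,*a);o2,d2=ray(c2,*b)
    t=np.linalg.lstsq(np.c_[d1,-d2],o2-o1,rcond=None)[0]
    A=o1+d1*t[0];B=o2+d2*t[1]; return (A+B)/2,np.linalg.norm(A-B)
E
python3 - <<'E'
from h import *
import pickle
t=snap('top');s=snap('scene');pickle.dump((t,s),open('c0.pkl','wb'))
cv2.imwrite('pics/top0.png',t['pixels']);cv2.imwrite('pics/scene0.png',s['pixels'])
for c in(t,s):print(c['fx'],c['k1'],np.round(c['extrinsics'],3).tolist())
o=ctrl.get_obs();print(o,ctrl.tip_extent)
E
```

```text
538.7265606353535 -0.1762652851756227 [[0.006, 0.996, -0.084, 0.411], [-1.0, 0.007, 0.011, 0.019], [0.011, 0.084, 0.996, 1.168], [0.0, 0.0, 0.0, 1.0]]
387.2546897207176 -0.04368556476996973 [[0.782, -0.466, 0.414, 0.846], [0.623, 0.583, -0.521, -0.427], [0.001, 0.666, 0.746, 0.727], [0.0, 0.0, 0.0, 1.0]]
{'time_s': 0.1, 'qpos': array([-1.34361897e+00,  3.00420694e-01,  1.52149776e+00,  9.21973966e-06,
        1.32067722e+00, -6.65807480e-02]), 'joint_vel': array([-0.00141858,  0.00039879, -0.00233421,  0.00037005,  0.00054502,
        0.00026319]), 'tau': array([ 8.96383808e-04, -5.32643294e+01, -3.53282940e+01,  7.09441770e-02,
        2.34464795e-02, -5.69224403e-05]), 'ee_pos': array([ 0.1592178 , -0.52624218,  0.22694921]), 'eef_rot': array([-3.14059245e+00, -7.56432437e-05,  2.93755782e-01]), 'force': array([ 0.26318097, -0.07226418, -0.88075108]), 'moment': array([ 0.04540543,  0.07420963, -0.03242799]), 'grip_force': 0.0, 'grip_width': 0.0937817320750445} 0.022
```

View pics/top0.png

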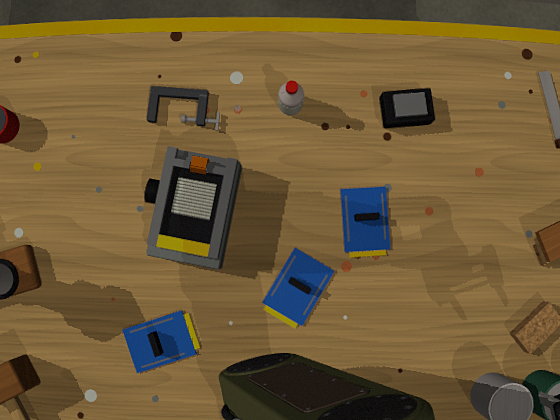

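View pics/scene0.png

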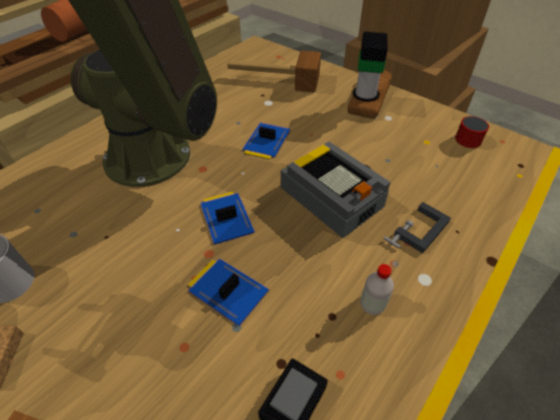

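The three blue lids, by top-view pixels, are A (162,341), B (299,287) and C (366,221). C shows at about (229,291) in the scene view. The image's right is world -y, so C is farthest to the robot's right and is the one I want. I'll confirm it in a crop and measure it together with the extractor.

```bash
cat > m.py <<'E'
from h import *
import pickle
t,s=pickle.load(open('c0.pkl','rb'))
def blobs(c,lo,hi,amin):
    m=cv2.inRange(cv2.cvtColor(c['pixels'],cv2.COLOR_BGR2HSV),lo,hi)
    return [k for k in cv2.findContours(m,cv2.RETR_EXTERNAL,cv2.CHAIN_APPROX_NONE)[0] if cv2.contourArea(k)>amin]
B=((105,120,60),(125,255,255));Y=((24,170,110),(34,255,255));O=((5,180,90),(15,255,255))
if __name__=='__main__':
    for n,c in(('top',t),('scene',s)):
        for l,(lo,hi),z in(('blue',B,.006),('yel',Y,.004),('or',O,.1)):
            for k in blobs(c,lo,hi,40):
                k2=np.array([onz(c,*p[0],z)[:2] for p in cv2.convexHull(k)],np.float32)
                r=cv2.minAreaRect(k2); bp=cv2.boxPoints(cv2.minAreaRect(k))
                if cv2.contourArea(k)<4000: print(n,l,np.round(bp).tolist(),'->',np.round(r[0],4),np.round(r[1],4),round(r[2],1))
    a=cv2.resize(t['pixels'][170:275,310:430],None,fx=4,fy=4,interpolation=2)
    b=cv2.resize(t['pixels'][135:280,135:255],None,fx=2.9,fy=2.9,interpolation=2)
    cv2.imwrite('pics/crop1.png',np.hstack([a,b[:420,:312]]))
E
python3 m.py
```

```text
top blue [[122.0, 329.0], [181.0, 310.0], [196.0, 353.0], [137.0, 373.0]] -> [0.222  0.2757] [0.0996 0.1379] 19.1
top blue [[262.0, 302.0], [294.0, 247.0], [334.0, 271.0], [302.0, 325.0]] -> [ 0.3449 -0.0244] [0.0988 0.1368] 59.7
top blue [[340.0, 189.0], [386.0, 186.0], [390.0, 249.0], [345.0, 252.0]] -> [ 0.4913 -0.1697] [0.1367 0.0998] 3.5
top yel [[183.0, 314.0], [188.0, 312.0], [200.0, 347.0], [195.0, 349.0]] -> [0.247  0.2048] [0.0805 0.0118] 18.9
top yel [[263.0, 309.0], [266.0, 305.0], [297.0, 324.0], [295.0, 328.0]] -> [0.2795 0.0135] [0.0793 0.0114] 59.7
top yel [[349.0, 252.0], [385.0, 250.0], [385.0, 255.0], [349.0, 257.0]] -> [ 0.4161 -0.1742] [0.0099 0.0792] 3.8
top yel [[156.0, 246.0], [158.0, 234.0], [209.0, 244.0], [207.0, 256.0]] -> [0.4319 0.2263] [0.1144 0.0268] 79.5
top or [[-4.0, 394.0], [18.0, 383.0], [22.0, 390.0], [0.0, 401.0]] -> [0.1167 0.5778] [0.0168 0.0585] 28.1
top or [[-3.0, 386.0], [8.0, 365.0], [20.0, 371.0], [8.0, 392.0]] -> [0.1451 0.5791] [0.028  0.0538] 59.4
top or [[340.0, 264.0], [348.0, 260.0], [352.0, 268.0], [344.0, 272.0]] -> [ 0.3905 -0.11
[... 908 characters left out ...]
-> [0.3729 0.2992] [0.116  0.0281] 79.1
scene or [[11.0, 412.0], [34.0, 412.0], [34.0, 419.0], [11.0, 419.0]] -> [ 0.4476 -0.5577] [0.0368 0.01  ] 40.5
scene or [[355.0, 188.0], [363.0, 179.0], [372.0, 188.0], [364.0, 197.0]] -> [0.5956 0.1817] [0.0344 0.0322] 78.9
scene or [[358.0, 105.0], [385.0, 70.0], [400.0, 81.0], [372.0, 116.0]] -> [0.4098 0.5822] [0.0571 0.2341] 14.3
scene or [[297.0, 67.0], [298.0, 52.0], [319.0, 53.0], [318.0, 69.0]] -> [0.1371 0.5983] [0.0678 0.1105] 30.1
scene or [[-3.0, 47.0], [47.0, 28.0], [50.0, 35.0], [0.0, 55.0]] -> [-0.8008  0.0742] [0.0727 0.2123] 0.5
scene or [[46.0, 7.0], [65.0, -5.0], [80.0, 20.0], [61.0, 32.0]] -> [-0.9331  0.3079] [0.0987 0.3228] 70.4
```

View pics/crop1.png

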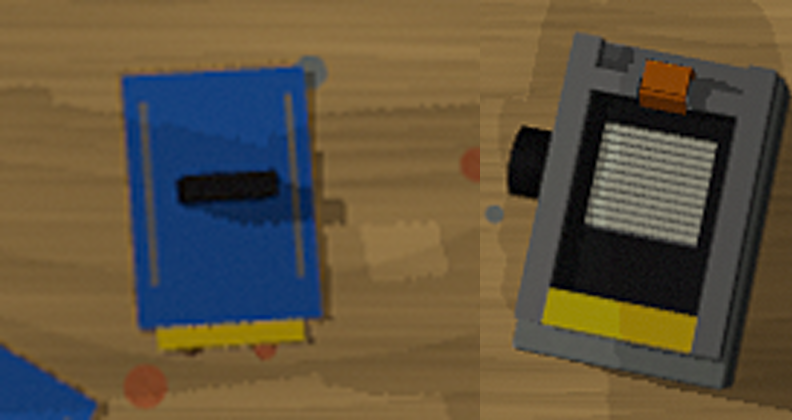

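Crop confirmed: C is a blue lid with a black rib and a yellow lip towards the robot, and its blue plate is centred at about (0.4915,-0.170) with yaw +3.5°. In the right half of the crop, the extractor's ledge is at the robot end and the orange catch at the far end. Next I measure the ledge in both views.

```bash
cat > led.py <<'E'
from m import *
from scipy.optimize import minimize_scalar
def quad(k):
    b=cv2.boxPoints(cv2.minAreaRect(k)); p=k[:,0].astype(float)+0; L=[]
    for i in range(4):
        a,c=b[i],b[(i+1)%4]; d=(c-a)/np.linalg.norm(c-a); n=np.array([-d[1],d[0]])
        f=(p-a)@d/np.linalg.norm(c-a); m=(abs((p-a)@n)<2.2)&(f>.12)&(f<.88)
        v=cv2.fitLine(p[m].astype(np.float32),cv2.DIST_HUBER,0,.01,.01).ravel(); L.append(v)
        sgn=np.sign((b.mean(0)-a)@n); v[2:]-=sgn*0.5*n  # pixel half-width outward
    q=[]
    for i in range(4):
        v,w=L[i-1],L[i]; t=np.linalg.solve(np.c_[v[:2],-w[:2]],w[2:]-v[2:]); q.append(v[2:]+t[0]*v[:2])
    return np.array(q)
def pick(c,P):
    u=proj(c,P); return min(blobs(c,*Y,40),key=lambda k:np.linalg.norm(k[:,0].mean(0)-u))
if __name__=='__main__':
    P=[.43,.215,.09]
    qt=quad(pick(t,P));qs=quad(pick(s,P));print(qt.round(1).tolist(),qs.round(1).tolist())
    qt=qt[np.argsort(qt[:,1])]; ft=qt[:2]; ft=ft[np.argsort(ft[:,0])]   # free edge: upper in top view, left=+y
    qs=qs[np.argsort(qs@np.array([.5,.87]))][2:]; fs=qs[np.argsort(-qs[:,0])]
    g=lambda h:(np.array([onz(t,*p,h+.004)[:2] for p in ft]),np.array([onz(s,*p,h)[:2] for p in fs]))
    f=lambda h:np.sum((g(h)[0].mean(0)-g(h)[1].mean(0))**2)
    r=minimize_scalar(f,bounds=(.075,.1),method='bounded');A,B=g(r.x);print('h',r.x,r.fun**.5,A,B)
    for X in(A,B): d=X[0]-X[1];print('w',np.linalg.norm(d),'yaw',np.degrees(np.arctan2(d[1],d[0]))-90,X.mean(0))
    k=np.array([onz(t,*p,r.x+.004)[:2] for p in qt[2:]]);print('back',k.mean(0))
    for p in [(190,167)]:pass
    oc=[min(blobs(c,*O,40),key=lambda k:np.linalg.norm(k[:,0].mean(0)-proj(c,[.59,.18,.1]))) for c in(t,s)]
    m=[k[:,0].mean(0) for k in oc];print('catch',two(t,m[0],s,m[1]))
E
python3 led.py
```

```text
[[156.0, 246.0], [158.10000610351562, 233.6999969482422], [209.0, 243.89999389648438], [207.10000610351562, 256.1000061035156]] [[293.79998779296875, 161.60000610351562], [323.29998779296875, 144.3000030517578], [330.1000061035156, 149.3000030517578], [300.3999938964844, 166.39999389648438]]
h 0.0917648344468981 0.0005244395483014513 [[0.45195794 0.25998998]
 [0.43257009 0.15682861]] [[0.45282371 0.25895721]
 [0.43252127 0.15851922]]
w 0.10496740690758795 yaw -10.643847692289569 [0.44226402 0.2084093 ]
w 0.10246940237869365 yaw -11.42772479501518 [0.44267249 0.20873821]
back [0.41777307 0.21193243]
catch (array([0.59573273, 0.18089261, 0.10059204]), np.float64(0.00028605437381417346))
```

```bash
python3 - <<'E'
from h import *
o=ctrl.get_obs();x=np.array(o['ee_pos']);Rt=R.from_euler('xyz',o['eef_rot'])
y=np.radians(3.5); lc=np.array([.4915,-.1700])-.006*np.array([np.cos(y),np.sin(y)])
g=lc+.010*np.array([np.cos(y),np.sin(y)]);T=np.array([*g,.10]);Rg=R.from_euler('xyz',[np.pi,0,np.pi/2+y])
print(g,Rt.inv().apply(T-x),(Rt.inv()*Rg).as_rotvec())
E
```

```text
[ 0.49549254 -0.16975581] [ 0.42508052 -0.24372043  0.1272252 ] [-7.95694827e-04 -7.33203838e-04 -1.33812691e+00]
```

Units first: shifts go in shares of 50 mm and turns go in shares of 4 rad. So -0.149 rad / 4 = -0.0373.

```bash
cat > go.py <<'E'
# usage: go.py x y z pitch-tilt(deg) yaw(deg): prints the tool-axes translation and rotation to that TCP pose
from h import *
import sys
def show(T,Rg):
    o=ctrl.get_obs();x=np.array(o['ee_pos']);Rt=R.from_euler('xyz',o['eef_rot'])
    print('t',round(o['time_s'],2),'pos',x.round(4),'F',np.round(o['force'],1),'w',round(o['grip_width'],4),'now',Rt.inv().apply(T-x).round(4),'rot',(Rt.inv()*Rg).as_rotvec().round(4),'afterrot',Rg.inv().apply(T-x).round(4))
if __name__=='__main__':
    a=list(map(float,sys.argv[1:]))
    show(np.array(a[:3]),R.from_euler('xyz',[np.pi,0,np.pi/2+np.radians(a[4])])*R.from_rotvec([-np.radians(a[3]),0,0]))
E
python3 -m crank '[{"wz":-0.0373}, {"wz":-0.0373}, {"wz":-0.0373}, {"wz":-0.0373}, {"wz":-0.0373}, {"wz":-0.0373}, {"wz":-0.0373}, {"wz":-0.0373}, {"wz":-0.0365}]' 0.06
python3 -m crank '[{"sx":0.67, "sy":0.714}, {"sx":0.67, "sy":0.714}, {"sx":0.67, "sy":0.714}, {"sx":0.67, "sy":0.714}, {"sx":0.67, "sy":0.714}, {"sx":0.67, "sy":0.714}, {"sx":0.67, "sy":0.714}, {"sx":0.67, "sy":0.714}, {"sx":0.67, "sy":0.714}, {"sx":0.67, "sy":0.714}]'
python3 go.py .4955 -.1698 .031 0 3.5
```

```text
time_s: 1.0
ee_pos: [0.1592, -0.5263, 0.2271]
eef_rot: [-3.141, -0.001, 1.638]
force: [-0.1, 0.4, -0.0]
grip_width: 0.0598
grip_force: 0.0
time_s: 2.0
ee_pos: [0.4962, -0.1685, 0.2274]
eef_rot: [-3.141, -0.0, 1.632]
force: [-0.0, -1.6, -0.6]
grip_width: 0.0601
grip_force: 0.0
t 2.0 pos [ 0.4962 -0.1685  0.2274] F [-0.  -1.6 -0.6] w 0.0601 now [-0.0013 -0.0008  0.1964] rot [-0.0002 -0.     -0.0001] afterrot [-0.0013 -0.0008  0.1964]
```

Scaled: 0.05 m is 1, 0.04 m is 0.8.

```bash
python3 -m crank '[{"sx":-0.026, "sy":-0.016, "sz":0.8}, {"sz":1}, {"sz":0.8}, {"sz":0.6}, {"sz":0.4}, {"sz":0.2}, {"sz":0.12}, {}]'
python3 -m crank '[{}, {}, {}, {}, {}, {}]' 0 40
python3 go.py .4955 -.1698 .031 0 3.5
```

```text
time_s: 2.8
ee_pos: [0.4945, -0.1717, 0.0315]
eef_rot: [-3.141, -0.0, 1.632]
force: [0.5, -0.2, 0.1]
grip_width: 0.0599
grip_force: 0.0
time_s: 3.4
ee_pos: [0.4945, -0.1717, 0.0316]
eef_rot: [3.141, 0.0, 1.632]
force: [3.9, 0.6, -0.4]
grip_width: 0.0156
grip_force: 1.9
t 3.4 pos [ 0.4945 -0.1717  0.0316] F [ 3.9  0.6 -0.4] w 0.0156 now [0.0018 0.0011 0.0006] rot [ 0.0002  0.0001 -0.0001] afterrot [0.0018 0.0011 0.0006]
```

Scaled: -0.04 m is -0.8, -0.03 m is -0.6.

```bash
python3 -m crank '[{}, {}, {}, {"sz":-0.2}, {"sz":-0.6}, {"sz":-0.8}, {"sz":-0.8}, {"sz":-0.8}, {"sz":-0.6}, {}]'
python3 - <<'E'
import sys
from m import *
t=snap('top');s=snap('scene');pickle.dump((t,s),open('c1.pkl','wb'))
o=ctrl.get_obs();p=o['ee_pos'];print(p,o['force'],o['grip_width'],o['grip_force'])
z=p[2]-.0316
for n,c in(('top',t),('sc',s)):
    a=cv2.inRange(cv2.cvtColor(c['pixels'],cv2.COLOR_BGR2HSV),*Y)
    for k in blobs(c,*Y,15):
        q=np.array([onz(c,*v[0],z+.004)[:2] for v in cv2.convexHull(k)],np.float32);r=cv2.minAreaRect(q)
        if np.hypot(r[0][0]-p[0],r[0][1]-p[1])<.13:print(n,'lip',np.round(r[0],4),np.round(r[1],4),r[2])
    bb=[]
    for k in blobs(c,*B,100):
        q=np.array([onz(c,*v[0],z+.006)[:2] for v in cv2.convexHull(k)],np.float32)
        if np.hypot(*(q.mean(0)-p[:2]))<.1: bb.append(q)
    if bb: r=cv2.minAreaRect(np.vstack(bb));print(n,'plate',r)
E
```

```text
time_s: 4.4
ee_pos: [0.4955, -0.1721, 0.226]
eef_rot: [3.135, 0.003, 1.632]
force: [0.7, 0.7, -2.5]
grip_width: 0.0134
grip_force: 40.0
[ 0.49417798 -0.17150084  0.22129703] [ 0.38851367  0.14788595 -2.35817789] 0.014156646852707445 39.9986869096756
top plate ((0.5015441179275513, -0.14266420900821686), (0.1147371232509613, 0.04453270137310028), 3.4261415004730225)
sc lip [ 0.4131 -0.1776] [0.0068 0.0723] 3.9323408603668213
sc plate ((0.4901162385940552, -0.16601435840129852), (0.13816788792610168, 0.10849137604236603), 3.418315887451172)
```

Scaled: 0.045 m is 0.9, 0.124 rad / 4 = 0.031.

```bash

python3 -m crank '[{"wz":0.031}, {"wz":0.031}, {"sx":0.9}, {"sx":0.9}, {"sx":0.9}, {"sx":0.9}, {"sx":0.9}, {"sx":0.9}, {"sx":0.9}, {"sx":0.9}]'
python3 -m crank '[{"wx":-0.02}, {"wx":-0.02}, {"wx":-0.021}, {}, {}, {}]'
python3 lt.py 6 30 14
```

```text
time_s: 5.5
ee_pos: [0.5607, 0.1839, 0.2194]
eef_rot: [-3.139, 0.001, 1.384]
force: [0.8, -0.7, -1.7]
grip_width: 0.0139
grip_force: 40.0
time_s: 6.1
ee_pos: [0.5614, 0.1818, 0.2209]
eef_rot: [2.9, 0.0, 1.383]
force: [-0.2, -0.7, -2.9]
grip_width: 0.0138
grip_force: 40.0
tip s 46.9 h 86.0 lat -3.2 tilt 13.8 yaw -10.7 F x -0.1 y -0.7 z -2.9 M [-0.01  0.06 -0.02] catchedge h 121.9
t 6.1 pos [0.5614 0.1818 0.2209] F [-0.2 -0.7 -2.9] w 0.0138 now [ 0.0032 -0.0532  0.0444] rot [-0.0029  0.0005 -0.0005] afterrot [ 0.0032 -0.0533  0.0442]
```

Scaled: -0.0282 m is -0.564, 0.0032 m is 0.064, -0.003 rad / 4 = -0.0008.

```bash

python3 -m crank '[{"sx":0.064, "sy":-0.5, "sz":0.1, "wx":-0.0008}, {"sy":-0.564, "sz":0.3}, {"sz":0.488}, {}, {}, {}]'
python3 lt.py 6 8 14
python3 - <<'E'
from h import *
import pickle
t=snap('top');s=snap('scene');pickle.dump((t,s),open('c2.pkl','wb'))
a=cv2.resize(t['pixels'][130:280,120:260],None,fx=3.5,fy=3.5,interpolation=2)[:,:400]
b=cv2.resize(s['pixels'][90:240,260:400],None,fx=3.5,fy=3.5,interpolation=2)[:,:400]
cv2.imwrite('pics/c2.png',np.hstack([a,b]))
E
```

```text
time_s: 6.7
ee_pos: [0.5226, 0.1928, 0.1666]
eef_rot: [2.894, -0.001, 1.383]
force: [-0.0, 0.3, -2.1]
grip_width: 0.014
grip_force: 40.0
tip s 7.0 h 31.3 lat 0.3 tilt 14.2 yaw -10.7 F x -0.1 y 0.3 z -2.1 M [-0.02  0.17  0.03] catchedge h 68.1
t 6.7 pos [0.5226 0.1928 0.1666] F [-0.   0.3 -2.1] w 0.014 now [-0.0004 -0.0066  0.0227] rot [ 0.0036 -0.0005 -0.0008] afterrot [-0.0003 -0.0065  0.0227]
```

View pics/c2.png

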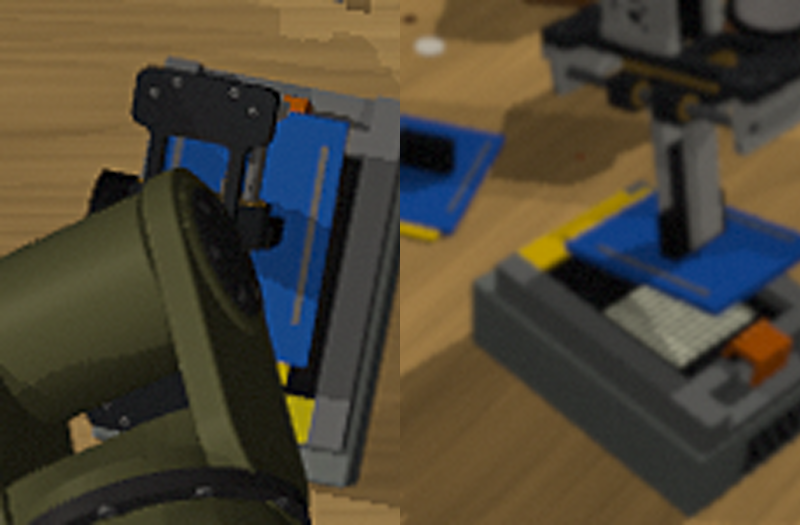

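The view shows the lid tilted over the well with its lip just in front of the ledge, and nothing touching. I'll descend to feel the seat.

Scaled: 0.0117 m is 0.234, 0.011 m is 0.22.

```bash

python3 -m crank '[{"sy":-0.06, "sz":0.22}, {"sy":-0.072, "sz":0.234}, {}, {}, {}]'
python3 lt.py 6 3 14
python3 -m crank '[{"sy":-0.0048, "sz":0.0194}, {"sy":-0.0048, "sz":0.0194}, {"sy":-0.0048, "sz":0.0194}, {"sy":-0.0048, "sz":0.0194}, {}, {}]'
python3 lt.py 6 3 14
```

```text
time_s: 7.3
ee_pos: [0.5212, 0.193, 0.1421]
eef_rot: [2.894, -0.0, 1.384]
force: [-0.0, -0.2, -1.7]
grip_width: 0.014
grip_force: 40.0
tip s 5.5 h 6.8 lat 0.3 tilt 14.2 yaw -10.7 F x -0.0 y -0.2 z -1.7 M [-0.04  0.09  0.04] catchedge h 43.5
t 7.3 pos [0.5212 0.193  0.1421] F [-0.  -0.2 -1.7] w 0.014 now [-0.0003 -0.0004  0.0041] rot [ 0.0029 -0.0001 -0.0001] afterrot [-0.0003 -0.0003  0.0041]
time_s: 7.9
ee_pos: [0.5211, 0.193, 0.1378]
eef_rot: [2.895, -0.0, 1.384]
force: [-0.9, -0.0, -2.6]
grip_width: 0.0135
grip_force: 40.0
tip s 5.4 h 2.6 lat 0.2 tilt 14.2 yaw -10.7 F x -0.9 y -0.2 z -2.6 M [-0.03  0.14 -0.  ] catchedge h 39.3
t 7.9 pos [0.5211 0.193  0.1378] F [-0.9 -0.  -2.6] w 0.0135 now [-0.0002  0.0008  0.    ] rot [ 0.0027  0.     -0.0001] afterrot [-0.0002  0.0008  0.    ]
```

Scaled: 0.00068 m is 0.0136, -0.00017 m is -0.0034.

```bash

python3 -m crank '[{"sy":-0.0034, "sz":0.0136}, {"sy":-0.0034, "sz":0.0136}, {}, {}]'
python3 lt.py 6 0 14 | head -1
python3 -m crank '[{"sy":-0.0034, "sz":0.0136}, {}, {}]'
python3 lt.py 6 0 14 | head -1
```

```text
time_s: 8.3
ee_pos: [0.521, 0.193, 0.1364]
eef_rot: [2.895, -0.0, 1.384]
force: [0.4, -0.5, -2.0]
grip_width: 0.0133
grip_force: 40.0
tip s 5.4 h 1.2 lat 0.2 tilt 14.2 yaw -10.7 F x 0.5 y -0.4 z -2.0 M [-0.02  0.17  0.01] catchedge h 37.9
time_s: 8.6
ee_pos: [0.521, 0.193, 0.1357]
eef_rot: [2.895, 0.0, 1.384]
force: [0.2, -0.2, -2.8]
grip_width: 0.0138
grip_force: 40.0
tip s 5.4 h 0.5 lat 0.2 tilt 14.1 yaw -10.7 F x 0.3 y -0.2 z -2.8 M [ 0.04  0.09 -0.08] catchedge h 37.2
```

Scaled: 0.00068 m is 0.0136, -0.00017 m is -0.0034.

```bash

python3 -m crank '[{"sy":-0.0034, "sz":0.0136}, {}, {}]' >/dev/null
python3 lt.py 6 0 14 | head -1
python3 -m crank '[{"sy":-0.0034, "sz":0.0136}, {}, {}]' >/dev/null
python3 lt.py 6 0 14 | head -1
python3 -m crank '[{"sy":-0.0034, "sz":0.0136}, {}, {}]' >/dev/null
python3 lt.py 6 0 14 | head -1
```

```text
tip s 5.4 h -0.2 lat 0.2 tilt 14.2 yaw -10.7 F x -0.1 y 0.4 z -2.6 M [-0.03  0.14 -0.03] catchedge h 36.5
tip s 5.4 h -0.9 lat 0.3 tilt 14.1 yaw -10.7 F x 0.1 y -0.0 z -2.8 M [-0.01  0.15  0.01] catchedge h 35.8
tip s 5.4 h -1.6 lat 0.2 tilt 14.2 yaw -10.7 F x 0.7 y 0.2 z -2.2 M [-0.04  0.1  -0.01] catchedge h 35.1
```

Scaled: 0.00068 m is 0.0136, -0.00017 m is -0.0034.

```bash

for i in 1; do python3 -m crank '[{"sy":-0.0034, "sz":0.0136}, {}, {}]' >/dev/null; done
python3 lt.py 6 0 14 | head -1
python3 -m crank '[{"sy":-0.0034, "sz":0.0136}, {}, {}]' >/dev/null
python3 lt.py 6 0 14 | head -1
```

```text
tip s 5.4 h -2.3 lat 0.2 tilt 14.2 yaw -10.7 F x -0.5 y -0.4 z -2.5 M [-0.    0.14  0.05] catchedge h 34.4
tip s 5.4 h -3.0 lat 0.2 tilt 14.2 yaw -10.7 F x 0.8 y -1.0 z -2.5 M [-0.01  0.12 -0.08] catchedge h 33.7
```

Scaled: 0.00068 m is 0.0136, -0.00017 m is -0.0034.

```bash

python3 -m crank '[{"sy":-0.0034, "sz":0.0136}, {}, {}]' >/dev/null
python3 lt.py 6 0 14 | head -1
python3 -m crank '[{"sy":-0.0034, "sz":0.0136}, {}, {}]' >/dev/null
python3 lt.py 6 0 14 | head -1
python3 - <<'E'
from h import *
import pickle
s=snap('scene');pickle.dump(s,open('c3.pkl','wb'))
b=cv2.resize(s['pixels'][120:220,270:400],None,fx=6,fy=6,interpolation=2)
cv2.imwrite('pics/c3.png',b)
E
```

```text
tip s 5.4 h -3.7 lat 0.2 tilt 14.2 yaw -10.7 F x -0.2 y 0.2 z -2.4 M [-0.03  0.15 -0.  ] catchedge h 33.0
tip s 5.5 h -4.2 lat 0.3 tilt 14.2 yaw -10.7 F x 0.1 y -0.3 z -0.2 M [ 0.02  0.19 -0.05] catchedge h 32.5
```

View pics/c3.png

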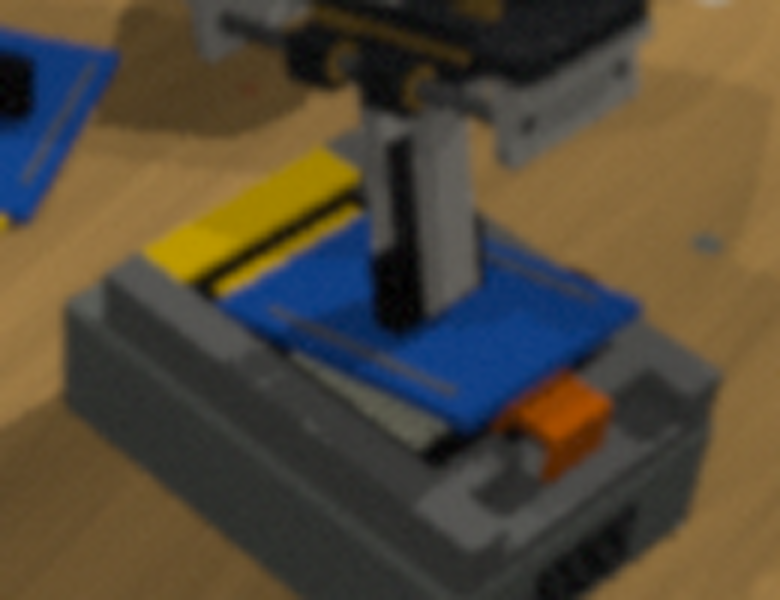

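Fz shows the first touch on the seat at z≈0.0796, with the lip in front of the slot (crop around (290,250)). I'll lift 0.7 mm and slide in under the ledge.

Scaled: -0.00097 m is -0.0194, -0.00068 m is -0.0136.

```bash
export SEAT=.0796
python3 -m crank '[{"sy":0.0034, "sz":-0.0136}, {"sy":-0.0194, "sz":-0.0048}, {"sy":-0.0194, "sz":-0.0048}, {"sy":-0.0194, "sz":-0.0048}, {"sy":-0.0194, "sz":-0.0048}, {}, {}]' >/dev/null
python3 lt.py 6 0 14 | head -1
python3 -m crank '[{"sy":-0.0194, "sz":-0.0048}, {"sy":-0.0194, "sz":-0.0048}, {}, {}]' >/dev/null
python3 lt.py 6 0 14 | head -1
```

```text
tip s 1.4 h 0.5 lat 0.2 tilt 14.2 yaw -10.7 F x 0.5 y -0.4 z -1.7 M [ 0.    0.1  -0.04] catchedge h 37.2
tip s -0.6 h 0.5 lat 0.2 tilt 14.2 yaw -10.7 F x 0.7 y 0.9 z -2.7 M [-0.01  0.13 -0.01] catchedge h 37.2
```

Scaled: -0.00097 m is -0.0194, -0.00024 m is -0.0048.

```bash
export SEAT=.0796
python3 -m crank '[{"sy":-0.0194, "sz":-0.0048}, {"sy":-0.0194, "sz":-0.0048}, {}, {}]' >/dev/null
python3 lt.py 6 0 14 | head -1
python3 -m crank '[{"sy":-0.0194, "sz":-0.0048}, {"sy":-0.0194, "sz":-0.0048}, {}, {}]' >/dev/null
python3 lt.py 6 0 14 | head -1
```

```text
tip s -2.6 h 0.5 lat 0.3 tilt 14.2 yaw -10.7 F x 0.2 y -0.8 z -2.4 M [-0.    0.17  0.04] catchedge h 37.2
tip s -4.6 h 0.5 lat 0.2 tilt 14.2 yaw -10.7 F x -0.5 y -0.1 z -2.0 M [-0.04  0.1  -0.03] catchedge h 37.1
```

Scaled: -0.00097 m is -0.0194, -0.00024 m is -0.0048.

```bash
export SEAT=.0796
python3 -m crank '[{"sy":-0.0194, "sz":-0.0048}, {}, {}]' >/dev/null
python3 lt.py 6 0 14 | head -1
python3 -m crank '[{"sy":-0.0194, "sz":-0.0048}, {}, {}]' >/dev/null
python3 lt.py 6 0 14 | head -1
```

```text
tip s -5.6 h 0.5 lat 0.3 tilt 14.2 yaw -10.7 F x 0.2 y 0.7 z -2.7 M [-0.04  0.14  0.03] catchedge h 37.2
tip s -6.6 h 0.5 lat 0.2 tilt 14.2 yaw -10.7 F x -0.4 y -0.1 z -2.2 M [-0.05  0.1   0.02] catchedge h 37.1
```

Scaled: -0.00068 m is -0.0136, -0.00017 m is -0.0034.

```bash
export SEAT=.0796
python3 -m crank '[{"sy":-0.0136, "sz":-0.0034}, {}, {}]' >/dev/null
python3 lt.py 6 0 14 | head -1
```

```text
tip s -7.3 h 0.4 lat 0.2 tilt 14.2 yaw -10.7 F x -0.8 y 0.4 z -1.5 M [-0.02  0.12 -0.  ] catchedge h 37.1
```

Scaled: -0.00068 m is -0.0136, -0.00017 m is -0.0034.

```bash
export SEAT=.0796
python3 -m crank '[{"sy":-0.0136, "sz":-0.0034}, {}, {}]' >/dev/null
python3 lt.py 6 0 14 | head -1
python3 -m crank '[{"sy":-0.0136, "sz":-0.0034}, {}, {}]' >/dev/null
python3 lt.py 6 0 14 | head -1
```

```text
tip s -8.0 h 0.5 lat 0.2 tilt 14.2 yaw -10.7 F x -1.3 y 0.3 z -1.4 M [-0.03  0.15 -0.02] catchedge h 37.1
tip s -8.7 h 0.5 lat 0.3 tilt 14.2 yaw -10.7 F x -0.8 y -0.1 z -3.4 M [-0.03  0.1  -0.05] catchedge h 37.1
```

Scaled: -0.00068 m is -0.0136, -0.00017 m is -0.0034.

```bash
export SEAT=.0796
python3 -m crank '[{"sy":-0.0136, "sz":-0.0034}, {}, {}]' >/dev/null
python3 lt.py 6 0 14 | head -1
```

```text
tip s -9.4 h 0.4 lat 0.2 tilt 14.2 yaw -10.7 F x -0.3 y -0.4 z -1.8 M [ 0.01  0.05 -0.02] catchedge h 37.1
```

Scaled: -0.00068 m is -0.0136, -0.00017 m is -0.0034.

```bash
export SEAT=.0796
python3 -m crank '[{"sy":-0.0136, "sz":-0.0034}, {}, {}]' >/dev/null
python3 lt.py 6 0 14 | head -1
python3 -m crank '[{"sy":-0.0136, "sz":-0.0034}, {}, {}]' >/dev/null
python3 lt.py 6 0 14 | head -1
```

```text
tip s -9.7 h 0.6 lat 0.3 tilt 14.2 yaw -10.7 F x 4.3 y -1.1 z -3.1 M [-0.17 -1.    0.06] catchedge h 37.4
tip s -9.8 h 0.8 lat 0.3 tilt 14.3 yaw -10.7 F x 8.4 y 0.4 z -4.2 M [-0.4  -1.79  0.08] catchedge h 37.8
```

Scaled: -0.00048 m is -0.0096, -0.00012 m is -0.0024.

```bash
export SEAT=.0796
python3 -m crank '[{"sy":-0.0096, "sz":-0.0024}, {}, {}]' >/dev/null
python3 lt.py 6 0 14 | head -1
```

```text
tip s -9.9 h 0.9 lat 0.4 tilt 14.3 yaw -10.7 F x 11.7 y -1.7 z -5.6 M [-0.52 -2.3   0.08] catchedge h 38.0
```

Firm end-wall contact: 11.7 N with the tip 15 mm further in, which matches the 10 mm slot depth. I'll back off slightly and then swing down about the lip.

Scaled: 0.0012 m is 0.024, 0.0006 m is 0.012.

```bash
export SEAT=.0796
python3 -m crank '[{"sy":0.024, "sz":0.012}, {}, {}]' >/dev/null
python3 lt.py -9.5 0.3 10
python3 - <<'E'
from lt import *
prev=pose(-9.4,0.4,14.3)
for s,h,a in((-9.6,.3,10),(-9.9,.2,7),(-10.1,.1,5),(-10.2,0,4),(-10.2,0,3),(-10.3,0,2),(-10.3,0,1),(-10.3,0,0)):
    p=pose(s,h,a);print(a,'before rot',prev[1].inv().apply(p[0]-prev[0]).round(5),'rot',np.radians(pa-a).round(4) if 'pa' in globals() else round(np.radians(4.3),4));pa=a;prev=p
E
```

```text
tip s -9.7 h 0.4 lat 0.3 tilt 14.2 yaw -10.7 F x 5.3 y 0.2 z -1.9 M [-0.22 -1.02  0.09] catchedge h 37.2
t 15.65 pos [0.5062 0.1959 0.1315] F [ 5.2 -0.8 -1.9] w 0.0136 now [-0.0003  0.0022  0.0064] rot [ 0.0733 -0.0004 -0.0001] afterrot [-0.0003  0.0027  0.0063]
10 before rot [0.      0.00191 0.00651] rot 0.075
7 before rot [-0.       0.00122  0.00454] rot 0.0524
5 before rot [-0.       0.00084  0.00306] rot 0.0349
4 before rot [0.      0.00043 0.00158] rot 0.0175
3 before rot [0.      0.00054 0.00149] rot 0.0175
2 before rot [-0.       0.00044  0.00148] rot 0.0175
1 before rot [-0.       0.00054  0.00149] rot 0.0175
0 before rot [0.      0.00054 0.00149] rot 0.0175
```

Scaled: 0.0021 m is 0.042, 0.0008 m is 0.016, 0.025 rad / 4 = 0.0063.

```bash
export SEAT=.0796
python3 -m crank '[{"sy":0.016, "sz":0.042, "wx":0.0063}, {"sy":0.016, "sz":0.042, "wx":0.0063}, {}, {}]' >/dev/null
python3 lt.py -9.6 0.3 10
python3 -m crank '[{"sy":0.014, "sz":0.042, "wx":0.0063}, {}, {}]' >/dev/null
python3 lt.py -9.9 0.2 7
```

```text
tip s -9.8 h 0.3 lat 0.3 tilt 11.3 yaw -10.7 F x 4.4 y 0.0 z -1.9 M [-0.16 -0.86  0.04] catchedge h 29.7
t 16.05 pos [0.5086 0.1954 0.1275] F [ 4.4 -0.8 -1.9] w 0.0137 now [-0.0003  0.0009  0.002 ] rot [ 0.0229 -0.0001 -0.0002] afterrot [-0.0003  0.0009  0.002 ]
tip s -9.9 h 0.4 lat 0.3 tilt 9.9 yaw -10.7 F x 5.0 y 0.6 z -1.0 M [-0.11 -0.93  0.05] catchedge h 26.1
t 16.35 pos [0.5096 0.1952 0.1257] F [ 5.  -0.3 -1. ] w 0.0138 now [-0.0003  0.0014  0.0044] rot [ 0.05   -0.0002 -0.    ] afterrot [-0.0003  0.0016  0.0044]
```

Scaled: 0.0022 m is 0.044, 0.0007 m is 0.014, 0.025 rad / 4 = 0.0063.

```bash
export SEAT=.0796
python3 -m crank '[{"sy":0.014, "sz":0.044, "wx":0.0063}, {"sy":0.014, "sz":0.044, "wx":0.0063}, {}, {}]' >/dev/null
python3 lt.py -10.0 0.2 5
python3 -m crank '[{"sy":0.01, "sz":0.03, "wx":0.0044}, {}, {}]' >/dev/null
python3 lt.py -10.2 0 5
```

```text
tip s -10.0 h 0.2 lat 0.3 tilt 7.0 yaw -10.7 F x 3.4 y 0.8 z -0.8 M [-0.11 -0.84  0.02] catchedge h 18.4
t 16.75 pos [0.5116 0.1948 0.1215] F [ 3.5  0.1 -0.8] w 0.0141 now [-0.0003  0.0011  0.003 ] rot [ 0.0349 -0.0001 -0.0001] afterrot [-0.0003  0.0012  0.0029]
tip s -10.1 h 0.1 lat 0.3 tilt 6.0 yaw -10.7 F x 4.9 y 0.3 z -1.4 M [-0.08 -0.87  0.09] catchedge h 15.8
t 17.05 pos [0.5122 0.1947 0.12  ] F [ 4.9 -0.6 -1.4] w 0.0136 now [-0.0003  0.0005  0.0016] rot [ 0.0172 -0.0001  0.    ] afterrot [-0.0003  0.0005  0.0016]
```

Scaled: 0.0015 m is 0.03, 0.0006 m is 0.012, 0.0175 rad / 4 = 0.0044.

```bash
export SEAT=.0796
python3 -m crank '[{"sy":0.012, "sz":0.03, "wx":0.0044}, {}, {}]' >/dev/null
python3 lt.py -10.2 0 4 | head -1
python3 -m crank '[{"sy":0.012, "sz":0.03, "wx":0.0044}, {}, {}]' >/dev/null
python3 lt.py -10.2 0 3
```

```text
tip s -10.2 h 0.1 lat 0.3 tilt 5.0 yaw -10.7 F x 3.9 y 1.2 z -0.1 M [ 0.06 -0.63  0.09] catchedge h 13.1
tip s -10.2 h 0.0 lat 0.3 tilt 3.9 yaw -10.7 F x 0.2 y 1.6 z 1.0 M [ 0.17 -0.22 -0.01] catchedge h 10.4
t 17.65 pos [0.5135 0.1944 0.117 ] F [0.5 1.5 1. ] w 0.0137 now [-0.0003  0.0005  0.0014] rot [ 0.0165  0.     -0.0001] afterrot [-0.0003  0.0005  0.0014]
```

Units first: shifts go in shares of 50 mm and turns go in shares of 4 rad. So 0.0015 m is 0.03, 0.0005 m is 0.01, 0.0175 rad / 4 = 0.0044.

```bash
export SEAT=.0796
python3 -m crank '[{"sy":0.01, "sz":0.03, "wx":0.0044}, {}, {}]' >/dev/null
python3 lt.py -10.2 0 2 | head -1
python3 -m crank '[{"sy":0.006, "sz":0.016, "wx":0.0023}, {}, {}]' >/dev/null
python3 lt.py -10.2 0 2 | head -1
```

```text
tip s -10.2 h -0.1 lat 0.2 tilt 2.9 yaw -10.7 F x 0.9 y 0.8 z 0.3 M [0.21 0.01 0.08] catchedge h 7.6
tip s -10.2 h -0.0 lat 0.2 tilt 2.4 yaw -10.7 F x -0.3 y -0.0 z 1.8 M [0.26 0.3  0.04] catchedge h 6.4
```

Scaled: 0.0008 m is 0.016, 0.0003 m is 0.006, 0.009 rad / 4 = 0.0023.

```bash
export SEAT=.0796
python3 -m crank '[{"sy":0.006, "sz":0.016, "wx":0.0023}, {}, {}]' >/dev/null
python3 lt.py -10.3 0 0
```

```text
tip s -10.2 h -0.1 lat 0.2 tilt 1.9 yaw -10.7 F x -2.4 y 1.1 z 2.6 M [0.28 0.61 0.01] catchedge h 4.9
t 18.55 pos [0.5148 0.1941 0.114 ] F [-2.2  1.5  2.6] w 0.0138 now [-0.0002  0.0009  0.0028] rot [ 0.0334  0.0002 -0.0001] afterrot [-0.0002  0.001   0.0028]
```

Scaled: 0.0008 m is 0.016, 0.0003 m is 0.006, 0.009 rad / 4 = 0.0023.

```bash
export SEAT=.0796
python3 -m crank '[{"sy":0.006, "sz":0.016, "wx":0.0023}, {}, {}]' >/dev/null
python3 lt.py -10.3 0 0|head -1
python3 -m crank '[{"sy":0.006, "sz":0.016, "wx":0.0023}, {}, {}]' >/dev/null
python3 lt.py -10.3 0 0 |head -1
```

```text
tip s -10.2 h -0.1 lat 0.2 tilt 1.4 yaw -10.7 F x -2.2 y 0.7 z 2.1 M [0.23 0.85 0.01] catchedge h 3.6
tip s -10.1 h -0.2 lat 0.2 tilt 0.9 yaw -10.7 F x -2.9 y 0.2 z -0.2 M [ 0.31  1.01 -0.02] catchedge h 2.1
```

Scaled: 0.0008 m is 0.016, 0.0003 m is 0.006, 0.009 rad / 4 = 0.0023.

```bash
export SEAT=.0796
python3 -m crank '[{"sy":0.006, "sz":0.016, "wx":0.0023}, {}, {}]' >/dev/null
python3 lt.py -10.3 0 0
```

```text
tip s -9.7 h -0.0 lat 0.2 tilt 0.4 yaw -10.7 F x -1.2 y -0.7 z 1.7 M [ 0.04  0.48 -0.02] catchedge h 1.1
t 19.45 pos [0.5161 0.1939 0.1118] F [-1.3 -0.5  1.7] w 0.014 now [-0.0002 -0.0003  0.0006] rot [ 0.0075 -0.0001 -0.0001] afterrot [-0.0002 -0.0003  0.0006]
```

Scaled: 0.0008 m is 0.016, -0.0003 m is -0.006, 0.0075 rad / 4 = 0.0019.

```bash
export SEAT=.0796
python3 -m crank '[{"sy":-0.006, "sz":0.016, "wx":0.0019}, {}, {}]' >/dev/null
python3 lt.py -10.3 0 0|head -1
python3 -m crank '[{"sz":0.012, "wx":0.0005}, {}, {}]' >/dev/null
python3 lt.py -10.3 0 0|head -1
python3 - <<'E'
from h import *
s=snap('scene')
cv2.imwrite('pics/c4.png',cv2.resize(s['pixels'][120:220,270:400],None,fx=6,fy=6,interpolation=2))
E
```

```text
tip s -9.9 h 0.1 lat 0.3 tilt 0.1 yaw -10.7 F x 2.4 y -0.7 z 5.1 M [-0.28 -0.22  0.01] catchedge h 0.3
tip s -9.9 h 0.2 lat 0.3 tilt -0.0 yaw -10.7 F x -1.3 y -3.0 z 12.3 M [-0.6   0.24 -0.03] catchedge h 0.1
```

View pics/c4.png

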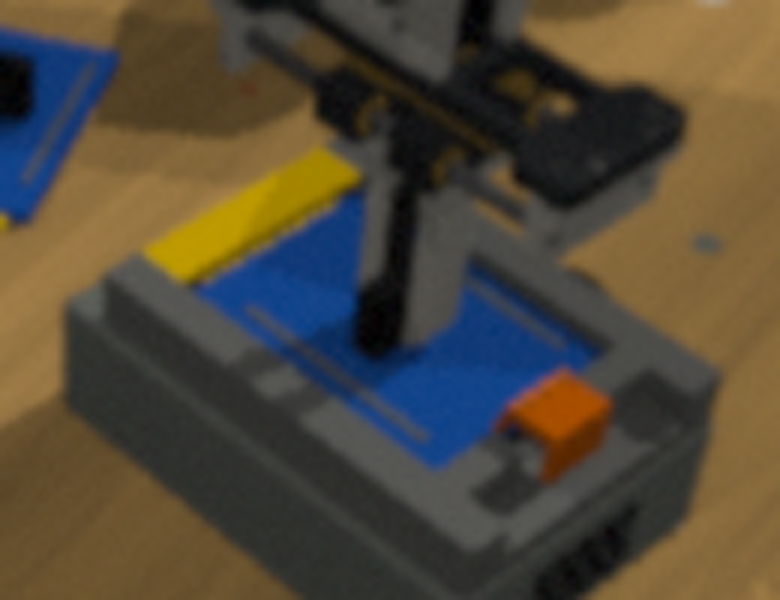

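The crop shows the lid flat between the rims, its lip hidden under the ledge and the catch nose over the plain edge at about (520,410). I'll relax the downward push, nudge it to the end wall, then release.

Scaled: -0.0007 m is -0.014, -0.0006 m is -0.012.

```bash
export SEAT=.0796
python3 -m crank '[{"sz":-0.014}, {"sy":-0.012}, {}, {}]' >/dev/null
python3 lt.py -10.3 0 0|head -1
python3 -m crank '[{"sy":-0.01}, {}, {}]' >/dev/null
python3 lt.py -10.3 0 0|head -1
```

```text
tip s -10.5 h 0.3 lat 0.4 tilt -0.0 yaw -10.7 F x 5.2 y -1.3 z 4.4 M [-0.35 -1.15 -0.01] catchedge h 0.2
tip s -10.5 h 0.2 lat 0.5 tilt 0.0 yaw -10.7 F x 9.7 y 1.0 z 1.8 M [-0.25 -1.72  0.14] catchedge h 0.2
```

Home against the end wall. I'll relax the push and release.

```bash
export SEAT=.0796
python3 -m crank '[{"sy":0.018}, {}]' >/dev/null
python3 lt.py -10.3 0 0|head -1
python3 -m crank '[{}, {}, {}, {}, {}, {}]' 0.045
python3 -m crank '[{"sz":-0.2}, {"sz":-0.6}, {"sz":-0.8}, {"sz":-0.8}, {"sy":-0.8}, {"sy":-0.8}, {"sy":-0.8}, {"sy":-0.8}, {}, {}]'
python3 - <<'E'
from h import *
s=snap('scene');t=snap('top')
a=cv2.resize(s['pixels'][120:220,290:400],None,fx=4,fy=4,interpolation=2)
b=cv2.resize(t['pixels'][140:275,140:250],None,fx=3,fy=3,interpolation=2)[:400]
cv2.imwrite('pics/c5.png',np.hstack([a,b]))
E
```

```text
tip s -10.5 h 0.4 lat 0.5 tilt -0.1 yaw -10.7 F x 1.4 y 0.5 z 6.0 M [-0.16 -0.58  0.06] catchedge h 0.1
time_s: 21.6
ee_pos: [0.5153, 0.194, 0.1109]
eef_rot: [-3.139, 0.0, 1.384]
force: [-0.2, -0.3, -0.2]
grip_width: 0.0448
grip_force: 0.0
time_s: 22.6
ee_pos: [0.3585, 0.224, 0.2325]
eef_rot: [-3.141, -0.001, 1.385]
force: [0.7, 0.4, -0.8]
grip_width: 0.0453
grip_force: 0.0
```

View pics/c5.png

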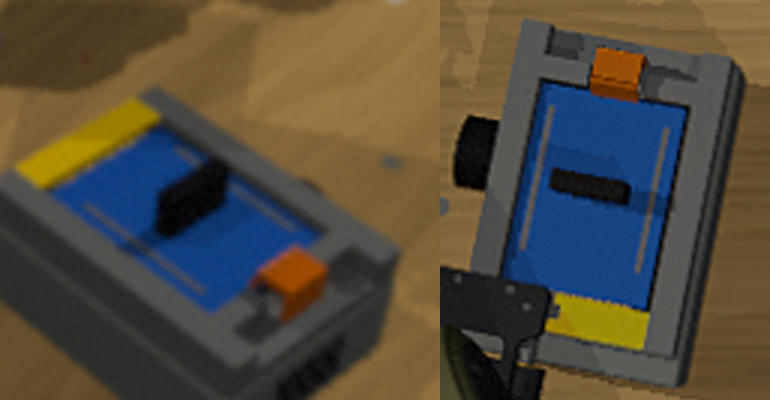

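The lid lies flat in the well. Its lip is under the ledge, the catch is over the plain edge at (290,280) left and (617,85) right, and the gripper is clear.

```bash
python3 -c "
from station import ctrl
print(ctrl.hand_in())"
```

```text
the job is handed in; nothing more can be done
None
```

The blue lid is back on the extractor: lip hooked fully under the ledge, catch snapped over the other edge, lid flat and home, gripper released, and the job handed in at about 23 s; the highest force I read was about 13 N tilted and 13 N once down.

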